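# Lock a foam wheel into the tyre station

## Robot

A 6-joint arm with a two-finger parallel gripper is mounted at the origin on the work surface. World frame = base frame: x ahead of the robot, y to its left, z up, the work surface at z = 0. Lengths are in m, angles in rad, forces in N, time in s.
With the tool pointing down it reaches from about 0.35 to 0.975 m from the base axis. Payload 4.9 kg.
Tool frame: the origin (TCP) lies at the very end of the fingers, on their centre line; the grasp point (between the pads) lies 19 mm behind it; x points along the fingers, y is the direction in which the jaws open and shut, and the axes are right-handed (so a half turn about x gives the same grasp; the last joint's range is limited). The gripper opens to 85 mm and grips with 20 to 120 N. Pads are 22 mm wide; open, the fingers measure 114 mm over their backs; the gripper's body (76 mm by 85 mm) begins 54 mm behind the grasp point. The pads swing forward as they close: fully open they stand 13 mm farther back than shut.
Start: joints at [1.218, 0.053, 1.613, -0, 1.476, -0.119], TCP at [0.145, 0.608, 0.209] pointing down, gripper open.
Joint ranges: [-3.01, 3.01], [-1.01, 2.22], [0.06, 2.58], [-1.02, 4.17], [0.09, 2.62], [-3.14, 3.14]. Speed limits (rad/s): [2.57, 2.57, 3.14, 3.14, 3.14, 3.14].

## Interface

Orientations are given as a rotation vector (axis times angle).
In Python, from station import ctrl, get_image, calibration, finish_job, search_frame, cut_out, mark_of gives the robot as it stands. The module is installed in compiled form; this text tells all that it offers.
- The arm moves only by the tool arm_command, never from a script. Its argument "plan" is a list that holds one entry, the list of rows, each a list of 7 numbers: the shift along the tool's x, y, z in m, then the turn, a rotation vector about the tool's x, y, z in degrees, then the finger opening in m, from 0 to 0.0854. A call has 1 to 20 rows; each row shifts and turns the pose as measured when the row begins, along the tool's axes as they then stand; what a row does not reach is not made up. A row lasts 1/12 s, in which the tool goes at most 41.7 mm and 7.16 degrees, less where a joint would pass 70% of its speed; a pose out of reach is approached as far as the arm can. A call with a gripper value outside its range is refused whole. The fingers move at their own pace and stop on an object; "squeeze" is the grip in N (left out, the last holds). Time passes only in rows, so rows that do not move let the fingers close. It gives the time, the measured TCP pose, the force and the opening at its end, in the units of the state.
- ctrl.get_obs(): the state, without advancing time (a new reading comes with each control period).
- get_image(name): name is "side" or "top" or "wrist"; returns the picture (420x560x3 uint8, red, green, blue); there is no depth.
- calibration(name): a dict with "fx", "fy", "cx", "cy" (pixels), "cam_to_world" (4x4, takes a point from camera to world coordinates); the wrist camera has in their place "hand_eye" (4x4, takes a point from camera to tool coordinates, whose origin is the TCP and whose axes are the tool frame's). Camera axes: x right, y down, z forward; pixel columns grow to the right and rows downward; lengths in m; the calibration is good to about 2 mm. A picture is of the moment at which its call begins: read the wrist's pose just before it. calibration takes no time and is no camera call.
- finish_job(): hands the job in, once; it reports no verdict.
Trained networks look in the newest picture that a camera, given by its name, has taken for a name from the list of things; names that differ only in an ending like _2 or _b are one class to them, and where a whole thing is asked for, a point or a joint stands for the part that bears it (a point fixed in the world has none). Each returns a list of dicts, best first, with "conf" (0 to 1); they miss things now and then, are a little off and sometimes report something else, mostly with a low value. They report only what shows in the picture. A call takes as long as a camera call. They do not tell look-alikes from the thing itself.
- search_frame(camera, thing): "at" ([x, y, z] in m, in the coordinates of the camera as it stood for that picture, good to about 4 mm: the middle of the surface that is visible of it).
- cut_out(camera, thing): "mask" (420x560 bool, what is visible of it).
- mark_of(camera, thing): "at" ([x, y, z] in m, in the coordinates of the camera as it stood for that picture, good to about 4 mm: a listed point, or the origin of a listed thing).
The state is a dict: "t": time; "q": joint angles; "dq": joint speeds; "effort": joint torques, N m; "tool_pos": TCP position; "tool_rot": TCP orientation; "contact_force": force on the tool from outside, world axes, zero at the start; "wrist_torque": the same for the moment, N m; "opening": finger opening in m.
Only numpy, scipy, OpenCV 4.12 (cv2) and the standard library are available. Lean on these libraries where they do the work, as an engineer would, in place of code of your own. Each camera call takes 0.05 s, during which the arm holds its last target. There are 200 camera calls.

## Task

Set the blue-banded wheel down over the tyre station's upright axle so that it sits fully home on its flange, and let go of it. Then push the red handle by its upright post clockwise (seen from above) through its quarter turn, which swings the keeper over the wheel, until you feel it meet its stop; keep it pressed against the stop with about 18 N (at least 12 N) for half a second, and never push it with more than 26 N. Let go with the keeper left over the wheel, and leave the other wheels and tools where they are.

Things in the scene. Friction and masses are not known exactly. Their poses are not given: they have to be found in the camera images.
- wheel_blue: A foam-tyred model-car wheel lying flat (axle hole upright): black foam, white plastic centre, blue band round the tyre and blue ring on its top face; 54 mm diameter, 34 mm tall, 50 to 100 g, axle hole 14 mm through its middle. Origin: centre of its underside; z up. This is the wheel to mount. It and two like it start in a row on a low clear plastic pack (90 mm wide, 40 mm high, wheels about 105 mm apart along it), in any order.
- wheel_red: A foam-tyred model-car wheel lying flat (axle hole upright): black foam, white plastic centre, red band round the tyre and red ring on its top face; 54 mm diameter, 34 mm tall, 50 to 100 g, axle hole 14 mm through its middle. Origin: centre of its underside; z up. Leave it alone.
- wheel_yellow: A foam-tyred model-car wheel lying flat (axle hole upright): black foam, white plastic centre, yellow band round the tyre and yellow ring on its top face; 54 mm diameter, 34 mm tall, 50 to 100 g, axle hole 14 mm through its middle. Origin: centre of its underside; z up. Leave it alone.
- arbor_seat (a point): Centre of the upper face of the aluminium flange (32 mm across, 6 mm thick, on a dark base plate 20 mm high) of the black tyre station; the wheel's underside rests here when seated. From it rises the fixed steel axle, 12 mm diameter, 28 mm high, its top 8 mm tapered. z up. The keeper finger sweeps 37 mm above this face, so it passes only over a fully seated wheel (3 mm to spare).
- pivot (a point): Point on the upright axis about which handle and keeper turn, 75 mm beside the axle; 90 mm above the table, level with handle_post.
- handle_post (a point): Middle of the red upright round post at the handle's end: 18 mm diameter, free from 73 mm to 106 mm above the table, standing on the red handle bar (top 73 mm above the table, 12 mm wide), 85 mm from the pivot. The station's motor housing (85 mm high) stands beyond the handle's final place, nearest face about 50 mm past the post.
- keeper_tip (a point): Point on the middle line of the aluminium keeper finger (flat bar 16 mm wide, ending 84 mm from the pivot): 75 mm from the pivot, opposite the red post, 68 mm above the table. At the start the finger is about square to the pivot-axle line, clear of the wheel's place.
- keeper: Red handle and keeper finger, one rigid piece; origin on the pivot axis at table height, x along the finger. It turns clockwise seen from above by 75 to 90 degrees to a hard stop, 0 to 9 degrees short of or past keeper_tip being right over the axle; this differs each time and must be felt. 6 N at the post moves it evenly, it stays where left; only at the stop does the force climb steeply.
- caliper: Steel sliding caliper lying flat, 230 mm long. Leave it alone. Origin at the middle of its underside.
- driver: Screwdriver lying flat. Leave it alone.
- glue: Small upright bottle with yellow label, 36 mm diameter, 85 mm tall. Leave it alone. Origin: centre of its underside.
- putty_tin: Low orange tin, 64 mm diameter, 30 mm tall. Leave it alone. Origin: centre of its underside.
Mind the look-alikes: they are no part of the job. What is shaped like the wheel_blue but pink or purple is not meant.

How it is judged:
By the outcome, as a careful person would: the job done as asked, in the order asked, and still so for the second after the job is handed in, with the robot touching nothing.
It also fails if it takes over 64 s, if anything falls off the work surface, if the arm or the gripper's body presses on something with over 40 N, if the wrist force passes 120 N, or if a joint passes its speed limit or range.

## Working session

There is one attempt and no reset: what is moved stays moved. The work goes in short steps, Python scripts to look and compute and a tool call to move; the robot and the scene stay as the last step left them, time stands still between calls to the robot, and variables do not carry over. Pictures are saved under pics/ and viewed, about 8 in all and at most 12, crops included, and the job is handed in when it is done.

Besides the shell and the picture viewer there is one more tool, called after "Call:" as a command line: name --argument value ..., lists and objects as JSON in quotes. arm_command: Moves the arm, as the interface text tells. Its arguments: {"type":"object","properties":{"plan":{"type":"array","items":{"type":"array","items":{"type":"array","items":{"type":"number"}}}},"squeeze":{"type":"number"}},"required":["plan"]}

```bash
mkdir -p pics
cat > h.py <<'E'
import numpy as np, cv2
from scipy.spatial.transform import Rotation as R
from station import *
def T(cam,o=None):
    c=calibration(cam)
    if 'cam_to_world' in c: return np.array(c['cam_to_world'])
    o=o or ctrl.get_obs(); M=np.eye(4); M[:3,:3]=R.from_rotvec(o['tool_rot']).as_matrix(); M[:3,3]=o['tool_pos']
    return M@np.array(c['hand_eye'])
def w(cam,p,o=None): return (T(cam,o)@np.r_[p,1])[:3]
def px(cam,P,o=None):
    c=calibration(cam); q=np.linalg.inv(T(cam,o))@np.r_[P,1]; return np.array([c['fx']*q[0]/q[2]+c['cx'],c['fy']*q[1]/q[2]+c['cy']])
def ray(cam,uv,z,o=None):
    c=calibration(cam);M=T(cam,o);d=M[:3,:3]@np.array([(uv[0]-c['cx'])/c['fx'],(uv[1]-c['cy'])/c['fy'],1]);return M[:3,3]+d*(z-M[2,3])/d[2]
def save(im,n): cv2.imwrite('pics/'+n,im[:,:,::-1])
E
python3 - <<'E'
from h import *
o=ctrl.get_obs();print(o['t'],R.from_rotvec(o['tool_rot']).as_matrix().round(3),o['opening'])
for cam in ['top','side']:
    im=get_image(cam);save(im,cam+'0.png')
    for th in ['wheel_blue','arbor_seat','pivot','handle_post','keeper_tip']:
        for d in mark_of(cam,th)[:3]:
            P=w(cam,d['at']);print(cam,th,round(d['conf'],2),P.round(3),px(cam,P).round())
E
```

```text
0.0 [[-0.001  0.232  0.973]
 [-0.002  0.973 -0.232]
 [-1.    -0.002 -0.   ]] 0.08548775567218617
top wheel_blue 0.84 [ 0.417 -0.205  0.042] [304. 271.]
top wheel_blue 0.84 [ 0.453 -0.335  0.002] [360. 256.]
top wheel_blue 0.7 [ 0.345 -0.339 -0.002] [360. 303.]
top arbor_seat 0.77 [0.533 0.02  0.027] [206. 217.]
top arbor_seat 0.74 [ 0.622 -0.229  0.043] [317. 180.]
top arbor_seat 0.67 [0.601 0.079 0.076] [176. 183.]
top pivot 0.87 [0.533 0.094 0.088] [166. 214.]
top handle_post 0.69 [0.444 0.115 0.09 ] [154. 255.]
top keeper_tip 0.77 [0.606 0.083 0.072] [175. 181.]
side wheel_blue 0.87 [ 0.416 -0.205  0.039] [232. 247.]
side wheel_blue 0.84 [ 0.46  -0.338  0.003] [255. 290.]
side wheel_blue 0.83 [ 0.382 -0.079 -0.002] [218. 232.]
side arbor_seat 0.59 [0.532 0.017 0.025] [264. 203.]
side pivot 0.82 [0.53  0.094 0.089] [260. 173.]
side handle_post 0.69 [0.449 0.11  0.086] [234. 173.]
side keeper_tip 0.86 [0.604 0.082 0.069] [284. 178.]
```

View pics/top0.png

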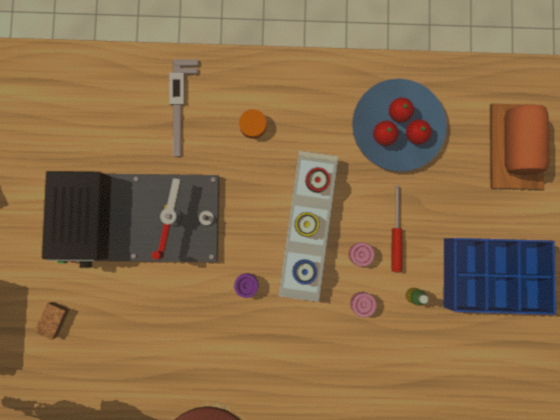

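View pics/side0.png

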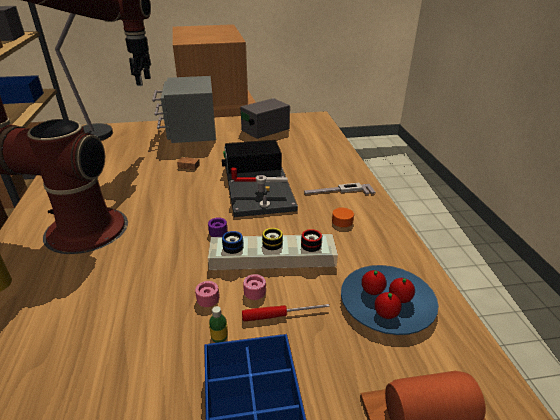

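The blue-ringed wheel is at (304,271) in top, at one end of the pack. Things that could be taken for it are yellow (307,224), red (317,180), purple (246,286) and pink (361,254) and (363,305). I choose (304,271) by its black tyre, blue ring and place on the pack. I pass over the station on the way and look down at it.

```bash
cat >> h.py <<'E'
def go(P,yaw=None):
    "print shift in current tool axes, and turn about tool x (deg) to have tool y at yaw (mod 180)"
    o=ctrl.get_obs();M=R.from_rotvec(o['tool_rot']).as_matrix()
    d=M.T@(np.array(P)-o['tool_pos']);a=np.degrees(np.arctan2(M[1,1],M[0,1]))
    print('tcp',np.round(o['tool_pos'],4),'yaw',round(a,2),'tilt x',M[:,0].round(3),'shift mm',(d*1000).round(1),end=' ')
    if yaw is not None: print('turn x',round(-((yaw-a+90)%180-90),2),end='')
    print()
E
python3 - <<'E'
from h import *
print(np.round(calibration('wrist')['hand_eye'],3),calibration('wrist')['fx'])
for i,uv in enumerate([(304,271),(307,224),(317,180)]): print(ray('top',uv,.074).round(3))
go((.50,.10,.25));go((.52,-.02,.27))
E
```

```text
[[ 0.    -0.317  0.948 -0.165]
 [ 1.     0.001  0.     0.   ]
 [-0.001  0.948  0.317 -0.083]
 [ 0.     0.     0.     1.   ]] 321.2161062667164
[ 0.419 -0.203  0.074]
[ 0.521 -0.208  0.074]
[ 0.617 -0.227  0.074]
tcp [0.1448 0.608  0.2088] yaw 76.61 tilt x [-0.  0. -1.] shift mm [ -41.2 -411.9  463.2] 
tcp [0.1448 0.608  0.2088] yaw 76.61 tilt x [-0.  0. -1.] shift mm [ -61.2 -524.   510.5]
```

Call:
arm_command --plan '[[[-0.002,-0.0265,0.0265,0,0,0,0.085],[-0.002,-0.0265,0.0265,0,0,0,0.085],[-0.002,-0.0265,0.0265,0,0,0,0.085],[-0.002,-0.0265,0.0265,0,0,0,0.085],[-0.002,-0.0265,0.0265,0,0,0,0.085],[-0.002,-0.0265,0.0265,0,0,0,0.085],[-0.002,-0.0265,0.0265,0,0,0,0.085],[-0.002,-0.0265,0.0265,0,0,0,0.085],[-0.002,-0.0265,0.0265,0,0,0,0.085],[-0.002,-0.0265,0.0265,0,0,0,0.085],[-0.002,-0.0265,0.0265,0,0,0,0.085],[-0.002,-0.0265,0.0265,0,0,0,0.085],[-0.002,-0.0265,0.0265,0,0,0,0.085],[-0.002,-0.0265,0.0265,0,0,0,0.085],[-0.002,-0.0265,0.0265,0,0,0,0.085],[-0.002,-0.0265,0.0265,0,0,0,0.085],[-0.002,-0.0265,0.0265,0,0,0,0.085],[-0.002,-0.0265,0.0265,0,0,0,0.085]]]'

```text
t: 2.1
tool_pos: [0.5117, 0.0137, 0.2487]
tool_rot: [0.177, 1.553, -0.168]
contact_force: [0.1, 0.4, -0.4]
opening: 0.0851
```

Run:
```python
from h import *
o=ctrl.get_obs();print(o['t'],o['contact_force'])
im=get_image('wrist');save(im,'w1.png')
for th in ['arbor_seat','pivot','handle_post','keeper_tip']:
    for d in mark_of('wrist',th)[:2]:
        P=w('wrist',d['at'],o);print(th,round(d['conf'],2),P.round(3),px('wrist',P,o).round())
go((.42,-.205,.20),82)
```

```text
2.1 [ 0.09547945  0.35048925 -0.446316  ]
arbor_seat 0.93 [0.531 0.018 0.022] [286. 188.]
pivot 0.83 [0.529 0.096 0.092] [361. 187.]
handle_post 0.78 [0.443 0.113 0.089] [365.  97.]
keeper_tip 0.95 [0.605 0.086 0.067] [356. 245.]
tcp [0.5108 0.0158 0.2482] yaw 77.39 tilt x [ 0.01   0.005 -1.   ] shift mm [  46.2 -235.6  -40.8] turn x -4.61
```

View pics/w1.png

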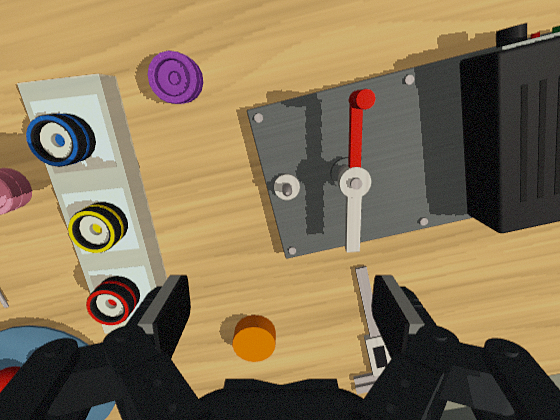

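The wrist view confirms the layout: axle at (286,188), post (365,97), keeper (353,250) clear of the wheel's place, and the black-tyred blue wheel at (60,139). Next I move above the blue wheel.

Call:
arm_command --plan '[[[0.003,-0.03,-0.0055,-1,0,0,0.085],[0.003,-0.03,-0.0055,-1,0,0,0.085],[0.004,-0.03,-0.0055,-1,0,0,0.085],[0.004,-0.03,-0.0055,-1,0,0,0.085],[0.004,-0.03,-0.0055,-0.5,0,0,0.085],[0.004,-0.03,-0.0055,0,0,0,0.085],[0.004,-0.03,-0.0055,0,0,0,0.085],[0.004,-0.03,-0.0055,0,0,0,0.085],[0.0,0,0,0,0,0,0.085]]]'

```text
t: 3.1
tool_pos: [0.4263, -0.2078, 0.2151]
tool_rot: [0.09, 1.554, -0.08]
contact_force: [0.9, 0.7, -0.4]
opening: 0.0853
```

Run:
```python
from h import *
o=ctrl.get_obs();print(o['t'],o['contact_force'])
im=get_image('wrist')
for d in mark_of('wrist','wheel_blue')[:3]:
        P=w('wrist',d['at'],o);print(round(d['conf'],2),P.round(4),px('wrist',P,o).round())
c=px('wrist',(.417,-.205,.06),o).astype(int);print(c)
for z in(.04,.074): print(z,px('wrist',(.417,-.205,z),o))
x,y=np.clip(c-130,0,[300,160]);print(x,y)
save(cv2.resize(im[y:y+260,x:x+260],None,fx=2,fy=2),'w2.png')
go((.417,-.205,.046),82)
```

```text
3.1 [ 0.86086186  0.65356748 -0.3884923 ]
0.84 [ 0.4138 -0.2036  0.0386] [282. 171.]
0.84 [ 4.553e-01 -3.340e-01  2.000e-04] [180. 209.]
0.78 [ 0.3818 -0.0736 -0.0016] [391. 125.]
[280 179]
0.04 [280.74191997 174.72241036]
0.074 [281.01527993 182.36011507]
150 49
tcp [ 0.4277 -0.2051  0.2159] yaw 83.94 tilt x [ 0.017  0.008 -1.   ] shift mm [169.6  -2.6 -13.3] turn x 1.94
```

View pics/w2.png

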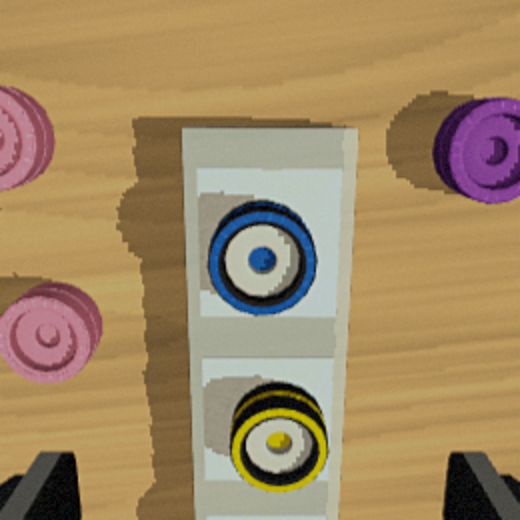

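The crop shows the black tyre with the blue ring and white centre at crop (262,261), i.e. full (281,179), on the pack. It is clearly distinct from the purple and pink ones, so this is the right wheel.

```bash
cat >> h.py <<'E'
def go(P,yaw,z180=False):
    o=ctrl.get_obs();M=R.from_rotvec(o['tool_rot']).as_matrix()
    a=np.degrees(np.arctan2(M[1,1],M[0,1])); yaw=a+((yaw-a+90)%180-90); r=np.radians(yaw)
    y=np.array([np.cos(r),np.sin(r),0]);x=np.array([0,0,-1.]);D=np.c_[x,y,np.cross(x,y)]
    print('t',o['t'],'tcp',np.round(o['tool_pos'],4),'yaw',round(a,2),'x',M[:,0].round(3),'F',np.round(o['contact_force'],1),'op',round(o['opening'],4))
    print(' turn deg',np.degrees(R.from_matrix(M.T@D).as_rotvec()).round(2),'shift now',(1000*M.T@(np.array(P)-o['tool_pos'])).round(1),'shift after turn',(1000*D.T@(np.array(P)-o['tool_pos'])).round(1))
E
python3 -c "
from h import *
go((.4145,-.205,.046),82)"
```

```text
t 3.2 tcp [ 0.4277 -0.2051  0.2159] yaw 83.94 x [ 0.017  0.008 -1.   ] F [ 0.7  0.7 -0.8] op 0.0853
 turn deg [ 1.94  0.9  -0.55] shift now [169.6  -2.9 -15.8] shift after turn [169.9  -1.7 -13.1]
```

Call:
arm_command --plan '[[[0,0,0,1.9,0.9,-0.55,0.085],[0,0,0,0,0,0,0.085],[0.02,0,-0.003,0,0,0,0.085],[0.025,0,-0.003,0,0,0,0.085],[0.025,0,-0.003,0,0,0,0.085],[0.02,-0.001,-0.003,0,0,0,0.085],[0.005,0,0,0,0,0,0.085],[0,0,0,0,0,0,0.085]]]'

```text
t: 3.87
tool_pos: [0.4223, -0.1928, 0.1227]
tool_rot: [0.089, 1.557, -0.091]
contact_force: [0.5, -0.4, 0.5]
opening: 0.0851
```

Run:
```python
from h import *
o=ctrl.get_obs();get_image('wrist')
for d in mark_of('wrist','wheel_blue')[:1]:
        P=w('wrist',d['at'],o);print(round(d['conf'],2),P.round(4),px('wrist',P,o).round())
for d in cut_out('wrist','wheel_blue')[:1]:
    x=np.where(d['mask']);print('mask',x[1].min(),x[1].max(),x[0].min(),x[0].max())
go((.4145,-.205,.046),82)
```

```text
0.96 [ 0.3835 -0.077  -0.0051] [404. 140.]
mask 94 166 222 288
t 4.0167 tcp [ 0.4235 -0.1944  0.1252] yaw 83.34 x [ 0.015 -0.005 -1.   ] F [ 0.1 -0.2 -0.5] op 0.0848
 turn deg [1.34 0.88 0.15] shift now [ 79.1 -11.3  -8.9] shift after turn [ 79.2 -11.7  -7.4]
```

Call:
arm_command --plan '[[[0,-0.006,-0.004,1.3,0.9,0.1,0.085],[0,-0.006,-0.004,0,0,0,0.085],[0,0,0,0,0,0,0.085],[0,0,0,0,0,0,0.085]]]'

```text
t: 4.35
tool_pos: [0.4162, -0.2081, 0.1306]
tool_rot: [0.106, 1.562, -0.114]
contact_force: [-0.6, 0.0, 0.1]
opening: 0.0848
```

Run:
```python
from h import *
go((.4145,-.205,.046),82)
o=ctrl.get_obs();get_image('wrist')
for d in mark_of('wrist','wheel_blue')[:3]:
        P=w('wrist',d['at'],o);print(round(d['conf'],2),P.round(4),px('wrist',P,o).round())
go((.4145,-.205,.046),82)
```

```text
t 4.35 tcp [ 0.4162 -0.2081  0.1306] yaw 81.97 x [ 0.005 -0.006 -1.   ] F [-0.6  0.   0.1] op 0.0848
 turn deg [-0.03  0.34  0.28] shift now [84.6  3.3 -2.6] shift after turn [84.6  2.9 -2.1]
0.85 [ 0.4572 -0.3365 -0.001 ] [161. 251.]
0.77 [ 0.4136 -0.2052  0.0399] [284. 206.]
0.6 [ 0.3427 -0.3429 -0.0022] [123. 138.]
t 4.45 tcp [ 0.4162 -0.2079  0.1303] yaw 81.98 x [ 0.005 -0.006 -1.   ] F [ 0.4 -0.1  0.5] op 0.0848
 turn deg [-0.02  0.32  0.28] shift now [84.3  3.  -2.5] shift after turn [84.3  2.6 -2.1]
```

Call:
arm_command --plan '[[[0.002,0.0015,-0.001,0,0.3,0.3,0.085],[0.012,0.0015,-0.001,0,0,0,0.085],[0.012,0,0,0,0,0,0.085],[0.012,0,0,0,0,0,0.085],[0.012,0,0,0,0,0,0.085],[0.01,0,0,0,0,0,0.085],[0.006,0,0,0,0,0,0.085],[0,0,0,0,0,0,0.085],[0,0,0,0,0,0,0.085]]]'

```text
t: 5.2
tool_pos: [0.412, -0.2021, 0.0542]
tool_rot: [0.113, 1.573, -0.106]
contact_force: [-0.1, -0.1, -0.4]
opening: 0.0848
```

```bash
python3 -c "
from h import *
go((.414,-.205,.046),82)"
```

```text
t 5.2 tcp [ 0.412  -0.2021  0.0542] yaw 82.0 x [-0.005  0.005 -1.   ] F [-0.1 -0.1 -0.4] op 0.0848
 turn deg [ 0.   -0.31 -0.24] shift now [ 8.2 -2.7  2.4] shift after turn [ 8.2 -2.6  2.4]
```

Call:
arm_command --plan '[[[0.004,-0.0013,0.0012,0,-0.15,-0.1,0.085],[0.004,-0.0013,0.0012,0,0,0,0.085],[0,0,0,0,0,0,0.085],[0,0,0,0,0,0,0.085]]]'

```text
t: 5.53
tool_pos: [0.4152, -0.2058, 0.0466]
tool_rot: [0.11, 1.568, -0.109]
contact_force: [-0.1, 0.2, -0.0]
opening: 0.0848
```

```bash
python3 -c "
from h import *
go((.414,-.205,.046),82)
o=ctrl.get_obs();im=get_image('wrist');save(im,'w3.png');print(px('wrist',(.414,-.205,.074),o))"
```

```text
t 5.5333 tcp [ 0.4152 -0.2058  0.0466] yaw 82.01 x [-0.     0.001 -1.   ] F [-0.1  0.2 -0. ] op 0.0848
 turn deg [ 0.01 -0.02 -0.06] shift now [ 0.6  0.7 -1.3] shift after turn [ 0.6  0.7 -1.3]
[281.3281327  281.74734381]
```

View pics/w3.png

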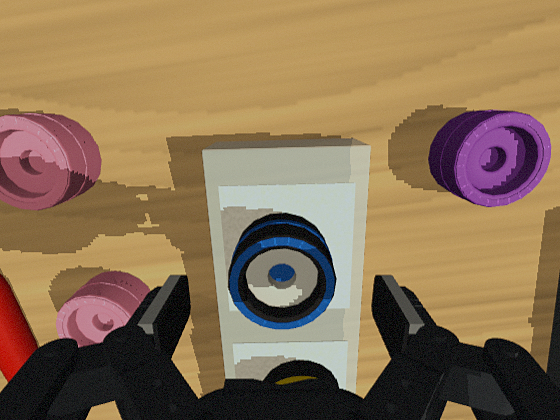

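The wheel is centred between the jaws, ring centre about (282,283) against a predicted (281,282). I close on it.

Call:
arm_command --plan '[[[0.0005,0.0005,-0.0012,0,0,0,0.085],[0,0,0,0,0,0,0.04],[0,0,0,0,0,0,0.04],[0,0,0,0,0,0,0.04],[0,0,0,0,0,0,0.04],[0,0,0,0,0,0,0.04],[0,0,0,0,0,0,0.04],[0,0,0,0,0,0,0.04],[0,0,0,0,0,0,0.04],[0,0,0,0,0,0,0.04]]]' --squeeze 35

```text
t: 6.42
tool_pos: [0.417, -0.2074, 0.0511]
tool_rot: [0.107, 1.561, -0.112]
contact_force: [0.1, 0.1, 0.5]
opening: 0.0402
```

```bash
python3 -c "
from h import *
go((.414,-.205,.046),82)"
```

```text
t 6.4167 tcp [ 0.417  -0.2074  0.0511] yaw 82.02 x [ 0.007 -0.004 -1.   ] F [0.1 0.1 0.5] op 0.0402
 turn deg [0.02 0.4  0.17] shift now [ 5.1  2.  -3.4] shift after turn [ 5.1  2.  -3.3]
```

```bash
python3 -c "
from h import *
im=get_image('wrist');save(im,'w4.png')"
```

```text
(no output)
```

View pics/w4.png

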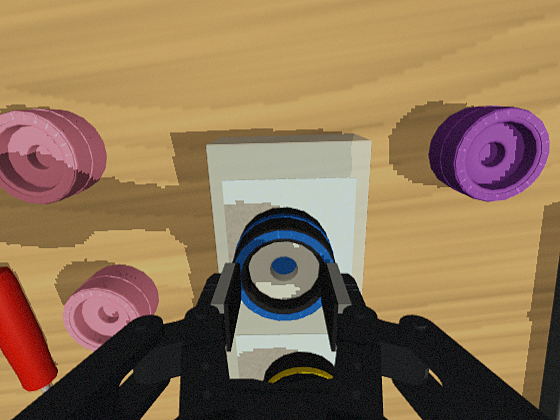

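The foam yields: the pads are on the tyre, but the tool rose 5 mm while closing. I reopen and regrip lower.

Call:
arm_command --plan '[[[0,0,0,0,0,0,0.08],[0,0,0,0,0,0,0.08],[0,0,0,0,0,0,0.08],[0,0,0,0,0,0,0.08],[0.0025,0.001,-0.0017,0,0.2,0.1,0.08],[0.0025,0.001,-0.0017,0,0.2,0.1,0.08],[0,0,0,0,0,0,0.08]]]'

```text
t: 7.05
tool_pos: [0.4128, -0.2041, 0.0445]
tool_rot: [0.111, 1.571, -0.108]
contact_force: [0.1, 1.1, 0.1]
opening: 0.08
```

Run:
```python
from h import *
o=ctrl.get_obs();get_image('wrist')
for d in mark_of('wrist','wheel_blue')[:3]:
        P=w('wrist',d['at'],o);print(round(d['conf'],2),P.round(4),px('wrist',P,o).round())
go((.414,-.205,.046),82)
```

```text
0.8 [ 0.3822 -0.0742 -0.0023] [468. 160.]
0.78 [ 4.578e-01 -3.351e-01 -3.000e-04] [118. 307.]
0.61 [ 0.3437 -0.3428 -0.0019] [ 56. 159.]
t 7.15 tcp [ 0.4131 -0.2044  0.0449] yaw 82.02 x [-0.002  0.002 -1.   ] F [ 0.2  0.4 -0.8] op 0.08
 turn deg [ 0.02 -0.11 -0.09] shift now [-1.1 -0.5  0.9] shift after turn [-1.1 -0.5  0.9]
```

Call:
arm_command --plan '[[[0,-0.0005,0.0005,0,0,0,0.035],[0,0,0,0,0,0,0.035],[0,0,0,0,0,0,0.035],[0,0,0,0,0,0,0.035]]]' --squeeze 35

```text
t: 7.48
tool_pos: [0.4142, -0.2054, 0.0458]
tool_rot: [0.11, 1.569, -0.109]
contact_force: [-0.8, -0.5, -1.5]
opening: 0.0506
```

Call:
arm_command --plan '[[[0,0,0,0,0,0,0.035],[0,0,0,0,0,0,0.035],[0,0,0,0,0,0,0.035]]]'

```text
t: 7.73
tool_pos: [0.4141, -0.2054, 0.0456]
tool_rot: [0.11, 1.569, -0.109]
contact_force: [0.4, 0.1, 0.9]
opening: 0.0504
```

Run:
```python
from h import *
go((.414,-.205,.046),82)
```

```text
t 7.7333 tcp [ 0.4141 -0.2054  0.0456] yaw 82.02 x [-0.001  0.001 -1.   ] F [0.4 0.1 0.9] op 0.0504
 turn deg [ 0.02 -0.06 -0.06] shift now [-0.4  0.3 -0.1] shift after turn [-0.4  0.3 -0.1]
```

Gripped at 50 mm with the tool centred on the wheel. I lift.

Call:
arm_command --plan '[[[-0.01,0,0,0,0,0,0.035],[-0.02,0,0,0,0,0,0.035],[-0.025,0,0,0,0,0,0.035],[-0.025,0,0,0,0,0,0.035],[-0.02,0,0,0,0,0,0.035],[-0.01,0,0,0,0,0,0.035],[0,0,0,6.8,0,0,0.035],[0,0,0,6.8,0,0,0.035],[0,0,0,6.8,0,0,0.035],[0,0,0,6.8,0,0,0.035],[0,0,0,6.8,0,0,0.035],[0,0,0,6.8,0,0,0.035],[0,0,0,6.8,0,0,0.035],[0,0,0,6.8,0,0,0.035],[0,0,0,6.8,0,0,0.035],[0,0,0,6.8,0,0,0.035],[0,0,0,6.8,0,0,0.035],[0,0,0,6.8,0,0,0.035],[0,0,0,0,0,0,0.035]]]'

```text
t: 9.32
tool_pos: [0.4112, -0.2032, 0.1633]
tool_rot: [1.257, 1.185, -1.258]
contact_force: [-0.1, 0.1, -1.0]
opening: 0.0499
```

Run:
```python
from h import *
go((.532,.018,.12),0)
```

```text
t 9.3167 tcp [ 0.4112 -0.2032  0.1633] yaw -3.66 x [-0.005  0.004 -1.   ] F [-0.1  0.1 -1. ] op 0.0499
 turn deg [-3.66 -0.24  0.3 ] shift now [  43.7  106.6 -228.3] shift after turn [  43.3  120.8 -221.2]
```

Call:
arm_command --plan '[[[0,0,0,-3.6,-0.2,0.3,0.035],[0,0,0,0,0,0,0.035],[0.004,0.015,-0.027,0,0,0,0.035],[0.004,0.015,-0.027,0,0,0,0.035],[0.004,0.015,-0.027,0,0,0,0.035],[0.004,0.015,-0.027,0,0,0,0.035],[0.004,0.015,-0.027,0,0,0,0.035],[0.004,0.015,-0.027,0,0,0,0.035],[0.004,0.015,-0.027,0,0,0,0.035],[0.004,0.01,-0.02,0,0,0,0.035],[0,0,0,0,0,0,0.035],[0,0,0,0,0,0,0.035]]]'

```text
t: 10.32
tool_pos: [0.5288, 0.015, 0.1301]
tool_rot: [1.199, 1.214, -1.201]
contact_force: [0.3, -0.4, -0.4]
opening: 0.0504
```

Run:
```python
from h import *
go((.532,.018,.12),0)
```

```text
t 10.3167 tcp [0.5288 0.015  0.1301] yaw 0.68 x [-0.    -0.001 -1.   ] F [ 0.3 -0.4 -0.4] op 0.0504
 turn deg [0.68 0.07 0.02] shift now [10.1  3.2 -3. ] shift after turn [10.1  3.2 -3. ]
```

Run:
```python
from h import *
o=ctrl.get_obs();im=get_image('wrist')
for th in ['arbor_seat','wheel_blue']:
  for d in mark_of('wrist',th)[:2]:
        P=w('wrist',d['at'],o);print(th,round(d['conf'],2),P.round(4),px('wrist',P,o).round())
p=np.array(o['tool_pos']); print('wheel top expected',px('wrist',p+[0,0,.028],o), 'axle top/flange exp', px('wrist',(.532,.018,.054),o),px('wrist',(.532,.018,.026),o))
im2=get_image('top')
print('top: axle top, flange exp',px('top',(.532,.018,.054)),px('top',(.532,.018,.026)))
a=cv2.resize(im[120:420,130:430],(600,600));save(a,'w5.png')
```

```text
arbor_seat 0.93 [0.528  0.0185 0.0234] [281. 199.]
arbor_seat 0.41 [0.6037 0.0832 0.0676] [392. 128.]
wheel_blue 0.77 [ 0.382  -0.0759 -0.0023] [140. 277.]
wheel_blue 0.71 [0.5268 0.0136 0.123 ] [278. 254.]
wheel top expected [282.04142283 283.84073818] axle top/flange exp [285.82477705 210.7916819 ] [285.38992411 200.73468387]
top: axle top, flange exp [204.54247047 216.38801257] [206.4413426  217.13011403]
```

View pics/w5.png

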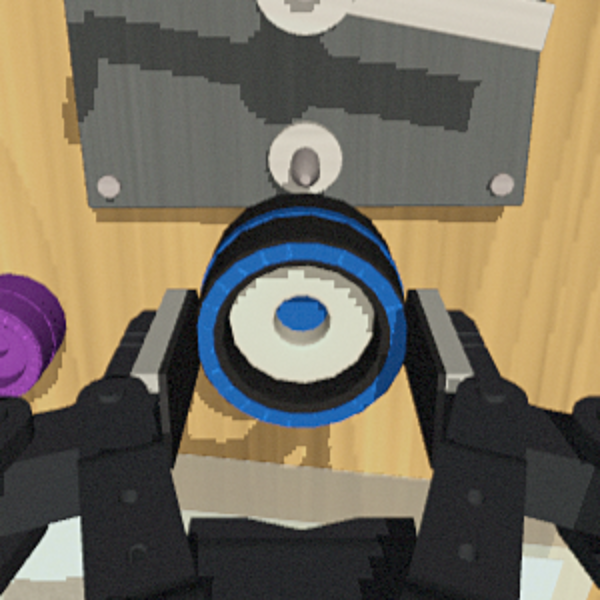

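```bash
cat > fit.py <<'E'
from h import *
from scipy.optimize import least_squares
def circ(P):
    r=least_squares(lambda v:np.hypot(P[:,0]-v[0],P[:,1]-v[1])-v[2],[*P.mean(0),.02],loss='soft_l1',f_scale=.0005)
    return r.x.round(4),np.abs(r.fun).mean()
def comp(mask,seed):
    n,l,s,c=cv2.connectedComponentsWithStats(mask.astype(np.uint8)); 
    ys,xs=np.where(mask);i=np.argmin(np.hypot(xs-seed[0],ys-seed[1]));return (l==l[ys[i],xs[i]]).astype(np.uint8)
def hullpts(m): return max(cv2.findContours(m,cv2.RETR_EXTERNAL,cv2.CHAIN_APPROX_NONE)[0],key=len)[:,0]
E
python3 - <<'E'
from fit import *
o=ctrl.get_obs();im=get_image('wrist').astype(int);go((.530,.019,.12),0)
r,g,b=im[...,0],im[...,1],im[...,2]
m=comp((b>r+40)&(b>90),(281,332)); h=hullpts(m);print('ring',h.min(0),h.max(0))
print(circ(np.array([ray('wrist',p,o['tool_pos'][2]+.0284,o)[:2] for p in h])))
m=comp((r>150)&(abs(r-b)<40),(275,190)); h=hullpts(m);h=h[h[:,1]<205];print('fl',h.min(0),h.max(0))
print(circ(np.array([ray('wrist',p,.026,o)[:2] for p in h])))
E
```

```text
t 10.5667 tcp [0.5287 0.0132 0.1307] yaw 0.44 x [ 0.001 -0.001 -1.   ] F [-0.3 -0.2 -1. ] op 0.0504
 turn deg [ 0.44  0.07 -0.06] shift now [10.7  1.4 -5.8] shift after turn [10.7  1.3 -5.8]
ring [228 241] [332 333]
(array([0.5278, 0.0105, 0.0255]), np.float64(0.000166388819897223))
fl [264 179] [300 204]
(array([0.5292, 0.0208, 0.0146]), np.float64(0.0030903515464132947))
```

Run:
```python
from fit import *
o=ctrl.get_obs();im=get_image('wrist').astype(int);go((.530,.019,.12),0)
r,g,b=im[...,0],im[...,1],im[...,2]
for th in(130,150):
  m=comp((r>th)&(abs(r-b)<40),(275,190)); h=cv2.convexHull(hullpts(m))[:,0];h=h[h[:,1]<213]
  print(h.min(0),h.max(0),len(h),circ(np.array([ray('wrist',p,.026,o)[:2] for p in h])))
m=comp((b>r+40)&(b>90),(281,332)); h=hullpts(m)
print(circ(np.array([ray('wrist',p,o['tool_pos'][2]+.0284,o)[:2] for p in h])))
```

```text
t 10.6167 tcp [0.5287 0.0132 0.1308] yaw 0.43 x [ 0.001 -0.001 -1.   ] F [-0.2 -0.4 -0.1] op 0.0504
 turn deg [ 0.43  0.07 -0.07] shift now [10.8  1.3 -5.8] shift after turn [10.8  1.3 -5.8]
[264 178] [300 212] 20 (array([0.5294, 0.0197, 0.0164]), np.float64(0.00027836821778666736))
[264 179] [300 212] 22 (array([0.5292, 0.0194, 0.016 ]), np.float64(0.00013072686615702052))
(array([0.5278, 0.0104, 0.0255]), np.float64(0.00016965603772326255))
```

Run:
```python
from fit import *
for f,P,rv,z in[('w3',(.4152,-.2058,.0466),(.110,1.568,-.109),.074)]:
    o=dict(tool_pos=P,tool_rot=rv);im=cv2.imread(f'pics/{f}.png')[...,::-1].astype(int);r,g,b=im[...,0],im[...,1],im[...,2]
    m=comp((b>r+40)&(b>90),(282,322));h=hullpts(m);print(h.min(0),h.max(0))
    for z in(.072,.074,.076): print(z,circ(np.array([ray('wrist',p,z,o)[:2] for p in h])))
o=ctrl.get_obs()
im=get_image('side');c=px('side',o['tool_pos'])
print('side wheel',[w('side',d['at']).round(4) for d in mark_of('side','wheel_blue')[:4]])
get_image('top');print('top wheel',[w('top',d['at']).round(4) for d in mark_of('top','wheel_blue')[:4]])
```

```text
[230 237] [333 328]
0.072 (array([ 0.4175, -0.2064,  0.0257]), np.float64(0.00023041938176134475))
0.074 (array([ 0.4163, -0.2062,  0.0253]), np.float64(0.00022712637674767252))
0.076 (array([ 0.4151, -0.206 ,  0.025 ]), np.float64(0.00022383335637735324))
side wheel [array([ 0.3447, -0.3438, -0.0009]), array([0.5317, 0.0147, 0.1234]), array([ 0.4583, -0.3396, -0.0008]), array([ 0.3791, -0.078 , -0.0017])]
top wheel [array([ 0.4592, -0.3364,  0.0019]), array([ 0.3473, -0.3385, -0.0038]), array([ 0.3811, -0.0734,  0.0004]), array([0.5299, 0.0146, 0.1289])]
```

The flange fits as a clean 16 mm circle at (.5293,.0195), and the wheel ring is offset +2.6 mm along tool z in the grip. I align using that.

Call:
arm_command --plan '[[[0.004,0.0008,-0.004,0.4,0,0,0.035],[0.01,0.0008,-0.004,0,0,0,0.035],[0.012,0,0,0,0,0,0.035],[0.012,0,0,0,0,0,0.035],[0.012,0,0,0,0,0,0.035],[0.006,0,0,0,0,0,0.035],[0,0,0,0,0,0,0.035],[0,0,0,0,0,0,0.035]]]'

```text
t: 11.48
tool_pos: [0.5285, 0.0223, 0.0661]
tool_rot: [1.207, 1.211, -1.212]
contact_force: [-0.6, -0.3, -0.1]
opening: 0.0505
```

Run:
```python
from h import *
go((.5303,.0215,.064),0)
```

```text
t 11.4833 tcp [0.5285 0.0223 0.0661] yaw -0.01 x [-0.003 -0.001 -1.   ] F [-0.6 -0.3 -0.1] op 0.0505
 turn deg [-0.01  0.04  0.2 ] shift now [2.1 1.8 0.8] shift after turn [2.1 1.8 0.8]
```

Call:
arm_command --plan '[[[0.001,0.0018,0.0006,0,0,0.2,0.035],[0,0,0,0,0,0,0.035],[0.003,0,0,0,0,0,0.035],[0.003,0,0,0,0,0,0.035],[0.003,0,0,0,0,0,0.035]]]'

```text
t: 11.9
tool_pos: [0.5323, 0.0213, 0.0575]
tool_rot: [1.211, 1.205, -1.207]
contact_force: [0.6, 0.2, 0.9]
opening: 0.0504
```

Run:
```python
from h import *
go((.5303,.0215,.032),0)
```

```text
t 11.9 tcp [0.5323 0.0213 0.0575] yaw -0.02 x [ 0.005 -0.001 -1.   ] F [0.6 0.2 0.9] op 0.0504
 turn deg [-0.02  0.06 -0.27] shift now [25.5 -2.1 -0.2] shift after turn [25.5 -2.  -0.2]
```

Call:
arm_command --plan '[[[0,-0.0013,0,0,0,-0.15,0.035],[0,0,0,0,0,0,0.035],[0.002,0,0,0,0,0,0.035],[0.002,0,0,0,0,0,0.035],[0,0,0,0,0,0,0.035]]]'

```text
t: 12.32
tool_pos: [0.531, 0.0213, 0.0531]
tool_rot: [1.21, 1.207, -1.208]
contact_force: [-0.4, 0.7, -0.8]
opening: 0.051
```

Run:
```python
from h import *
go((.5303,.0215,.032),0)
```

```text
t 12.3167 tcp [0.531  0.0213 0.0531] yaw -0.02 x [ 0.002 -0.001 -1.   ] F [-0.4  0.7 -0.8] op 0.051
 turn deg [-0.02  0.07 -0.12] shift now [21.1 -0.8 -0.3] shift after turn [21.1 -0.7 -0.2]
```

Call:
arm_command --plan '[[[0.002,-0.0003,0,0,0,0,0.035],[0.002,0,0,0,0,0,0.035],[0.002,0,0,0,0,0,0.035],[0.002,0,0,0,0,0,0.035]]]'

```text
t: 12.65
tool_pos: [0.531, 0.0213, 0.0448]
tool_rot: [1.21, 1.206, -1.208]
contact_force: [-0.0, 0.5, -0.9]
opening: 0.0503
```

Call:
arm_command --plan '[[[0.002,0,0,0,0,0,0.035],[0.002,0,0,0,0,0,0.035],[0,0,0,0,0,0,0.035]]]'

```text
t: 12.9
tool_pos: [0.5305, 0.0213, 0.0396]
tool_rot: [1.209, 1.207, -1.209]
contact_force: [-0.9, 0.7, -1.0]
opening: 0.0506
```

Call:
arm_command --plan '[[[0.002,0,0,0,0,0,0.035],[0.002,0,0,0,0,0,0.035],[0.001,0,0,0,0,0,0.035]]]'

```text
t: 13.15
tool_pos: [0.5308, 0.0213, 0.0343]
tool_rot: [1.21, 1.207, -1.208]
contact_force: [0.7, 0.8, -0.8]
opening: 0.0506
```

Call:
arm_command --plan '[[[0.001,0,0,0,0,0,0.035],[0.001,0,0,0,0,0,0.035]]]'

```text
t: 13.32
tool_pos: [0.5308, 0.0213, 0.032]
tool_rot: [1.21, 1.207, -1.208]
contact_force: [-0.2, -0.4, -1.6]
opening: 0.0509
```

Call:
arm_command --plan '[[[0.001,0,0,0,0,0,0.035],[0.001,0,0,0,0,0,0.035]]]'

```text
t: 13.48
tool_pos: [0.5309, 0.0212, 0.0315]
tool_rot: [1.209, 1.207, -1.209]
contact_force: [-5.0, -0.5, 8.8]
opening: 0.0508
```

Force rose to 8.8 N right at the expected height of .0316, so the wheel is seated. I release and rise.

Call:
arm_command --plan '[[[0,0,0,0,0,0,0.075],[0,0,0,0,0,0,0.075],[0,0,0,0,0,0,0.075],[0,0,0,0,0,0,0.075],[0,0,0,0,0,0,0.075]]]'

```text
t: 13.9
tool_pos: [0.5318, 0.0211, 0.0322]
tool_rot: [1.21, 1.206, -1.208]
contact_force: [1.3, 0.2, -0.7]
opening: 0.0749
```

Call:
arm_command --plan '[[[-0.01,0,0,0,0,0,0.075],[-0.015,0,0,0,0,0,0.075],[-0.02,0,0,0,0,0,0.075],[-0.025,0,0,0,0,0,0.075],[-0.025,0,0,0,0,0,0.075],[-0.015,0,0,0,0,0,0.075],[0,0,0,0,0,0,0.075]]]'

```text
t: 14.48
tool_pos: [0.5296, 0.0215, 0.1481]
tool_rot: [1.208, 1.209, -1.211]
contact_force: [0.3, 0.3, 1.6]
opening: 0.0751
```

Run:
```python
from fit import *
go((.5303,.0215,.032),0)
o=ctrl.get_obs();I=get_image('wrist');im=I.astype(int)
for th in ['pivot','handle_post','keeper_tip','wheel_blue']:
  for d in mark_of('wrist',th)[:2]:
        P=w('wrist',d['at'],o);print(th,round(d['conf'],2),P.round(4),px('wrist',P,o).round())
r,g,b=im[...,0],im[...,1],im[...,2]
m=comp((b>r+40)&(b>90),px('wrist',(.5293,-.003,.06),o));h=hullpts(m)
for z in(.060,.065): print(z,circ(np.array([ray('wrist',p,z,o)[:2] for p in h])))
save(I,'w6.png')
```

```text
t 14.4833 tcp [0.5296 0.0215 0.1481] yaw -0.02 x [-0.001 -0.001 -1.   ] F [0.3 0.3 1.6] op 0.0751
 turn deg [-0.02  0.06  0.07] shift now [116.1   0.8  -0.2] shift after turn [116.1   0.7  -0. ]
pivot 0.88 [0.5253 0.0968 0.091 ] [275. 116.]
handle_post 0.89 [0.4411 0.1091 0.0898] [147.  96.]
keeper_tip 0.93 [0.6023 0.0854 0.0679] [380. 131.]
wheel_blue 0.77 [ 0.3811 -0.0772 -0.0055] [149. 275.]
wheel_blue 0.66 [0.5304 0.0221 0.0263] [283. 198.]
0.06 (array([0.53  , 0.0183, 0.0254]), np.float64(0.00022600194304299315))
0.065 (array([0.53  , 0.02  , 0.0248]), np.float64(0.00022155008154238446))
```

View pics/w6.png

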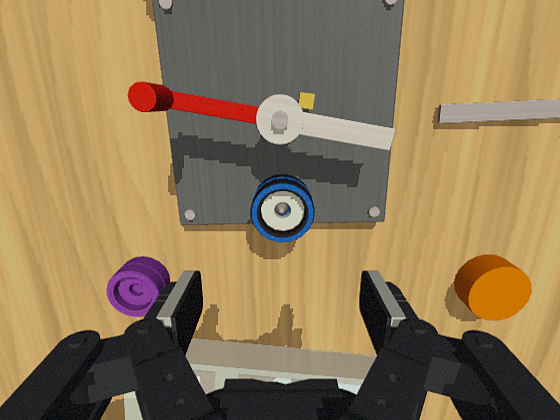

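The wheel is seated: the axle shows in the hole, and the ring fit at z=.060 gives R 25.4 mm, matching the seated height. The post's red top is at (147,97), the keeper at (350,130) and the housing is out of view. Now I move over the post, with the jaws along its path.

Call:
arm_command --plan '[[[0,-0.0215,-0.0226,0,0,0,0.04],[0,-0.0215,-0.0226,0,0,0,0.04],[0,-0.0215,-0.0226,0,0,0,0.04],[0,-0.0215,-0.0226,0,0,0,0.04],[0,0,0,-7,0,0,0.04],[0,0,0,-7,0,0,0.04],[0,0,0,-7,0,0,0.04],[0,0,0,-7,0,0,0.04],[0,0,0,-7,0,0,0.04],[0,0,0,-7,0,0,0.04],[0,0,0,-7,0,0,0.04],[0,0,0,-7,0,0,0.04],[0,0,0,-7,0,0,0.04],[0,0,0,-7,0,0,0.04],[0,0,0,-7,0,0,0.04],[0,0,0,0,0,0,0.04],[0,0,0,0,0,0,0.04]]]'

```text
t: 16.15
tool_pos: [0.4164, 0.1146, 0.1112]
tool_rot: [0.152, 1.63, -0.169]
contact_force: [-0.4, 0.1, -0.1]
opening: 0.0402
```

Run:
```python
from fit import *
o=ctrl.get_obs();I=get_image('wrist');im=I.astype(int)
for th in ['pivot','handle_post','keeper_tip']:
  for d in mark_of('wrist',th)[:1]:
        P=w('wrist',d['at'],o);print(th,round(d['conf'],2),P.round(4),px('wrist',P,o).round())
print('exp post top',px('wrist',(.444,.112,.106),o))
go((.444,.115,.14),79)
save(I,'w7.png')
```

```text
pivot 0.56 [0.5254 0.0965 0.092 ] [286. 392.]
handle_post 0.96 [0.4401 0.107  0.0894] [276. 281.]
exp post top [285.13286157 297.56626242]
t 16.35 tcp [0.4172 0.1147 0.1122] yaw 78.49 x [-0.064 -0.004 -0.998] F [ 0.6 -0.2 -0.3] op 0.04
 turn deg [-0.54 -3.56  0.92] shift now [-29.5   5.2  24.4] shift after turn [-27.8   5.4  26.3]
```

View pics/w7.png

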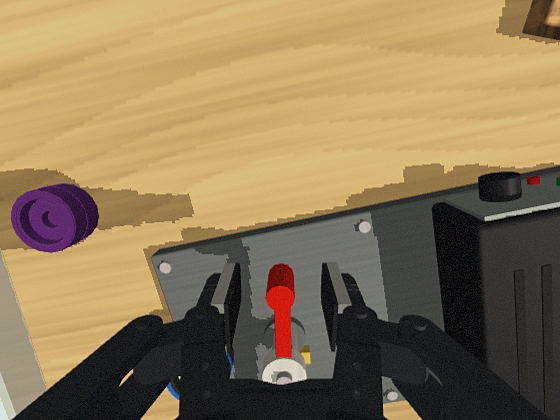

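The post's top is at (280,297) between the jaws, still 26 mm inward along tool z. The tool drifted and tilted 3.6°, so I raise it and correct.

Call:
arm_command --plan '[[[-0.015,0,0,0.5,-3.5,0.8,0.04],[-0.008,0,0,0,0,0,0.04],[0,0,0.012,0,0,0,0.04],[0,0,0.012,0,0,0,0.04],[0,0,0,0,0,0,0.04]]]'

```text
t: 16.77
tool_pos: [0.4426, 0.1097, 0.1368]
tool_rot: [0.166, 1.565, -0.17]
contact_force: [0.5, 0.2, -0.0]
opening: 0.0402
```

Run:
```python
from fit import *
go((.443,.112,.082),80)
o=ctrl.get_obs();I=get_image('wrist');im=I.astype(int)
for d in mark_of('wrist','handle_post')[:1]: P=w('wrist',d['at'],o);print(round(d['conf'],2),P.round(4))
r,g,b=im[...,0],im[...,1],im[...,2]
v=px('wrist',(.443,.1095,.106),o);print('exp top',v, 'red there',im[int(v[1]),int(v[0])])
m=comp((r>190)&(g<60),v);h=hullpts(m);print(h.min(0),h.max(0))
for y in range(h[:,1].min(),h[:,1].max(),5): q=h[h[:,1]==y,0];print(y,q.min(),q.max(),im[y,(q.min()+q.max())//2,0],end='; ')
```

```text
t 16.7667 tcp [0.4426 0.1097 0.1368] yaw 77.74 x [-0.001 -0.002 -1.   ] F [ 0.5  0.2 -0. ] op 0.0402
 turn deg [-2.26 -0.01  0.13] shift now [54.8  2.5 -0.1] shift after turn [54.8  2.3  0. ]
0.89 [0.4396 0.1095 0.0893]
exp top [280.13841396 238.11968731] red there [223  36  17]
[267 228] [292 300]
228 277 283 221; 233 269 290 222; 238 267 292 223; 243 268 291 224; 248 271 288 221; 253 274 288 222; 258 275 288 221; 263 275 288 223; 268 275 288 221; 273 275 288 223; 278 276 289 223; 283 276 289 222; 288 276 289 221; 293 276 289 222; 298 277 289 226;
```

Call:
arm_command --plan '[[[0.005,0,0,-2.2,0,0,0.04],[0.009,0,0,0,0,0,0.04],[0.01,0,0,0,0,0,0.04],[0.01,0,0,0,0,0,0.04],[0.01,0,0,0,0,0,0.04],[0.006,0,0,0,0,0,0.04],[0,0,0,0,0,0,0.04]]]'

```text
t: 17.45
tool_pos: [0.4378, 0.1103, 0.08]
tool_rot: [0.137, 1.574, -0.141]
contact_force: [0.2, 0.5, -0.7]
opening: 0.0402
```

Run:
```python
from fit import *
go((.443,.112,.082),80)
```

```text
t 17.45 tcp [0.4378 0.1103 0.08  ] yaw 79.88 x [-0.008 -0.002 -1.   ] F [ 0.2  0.5 -0.7] op 0.0402
 turn deg [-0.12 -0.42  0.19] shift now [-2.   2.6  4.9] shift after turn [-2.   2.6  4.9]
```

Call:
arm_command --plan '[[[-0.001,0.002,0.0025,0,-0.3,0.2,0.04],[-0.001,0.003,0.0025,0,0,0,0.04],[0,0.003,0,0,0,0,0.04],[0,0.003,0,1,0,0,0.04],[0,0.003,0,2,0,0,0.04],[0,0.003,0,2,0,0,0.04]]]'

```text
t: 17.95
tool_pos: [0.4476, 0.1273, 0.0831]
tool_rot: [0.213, 1.56, -0.212]
contact_force: [0.3, -0.1, -0.2]
opening: 0.04
```

```bash
cat > arc.py <<'E'
from h import *
# where tool stands on arc about pivot: post centre est = TCP - 11 mm tool y when pushing
o=ctrl.get_obs();M=R.from_rotvec(o['tool_rot']).as_matrix();C=np.array([.5295,.095]);p=np.array(o['tool_pos'])
q=p-M[:,1]*(o['opening']/2-.009);d=q[:2]-C;th=np.degrees(np.arctan2(d[1],d[0]));rad=np.hypot(*d)
F=M.T@np.array(o['contact_force'])
print('t',round(o['t'],2),'z',p[2].round(4),'post',q[:2].round(4),'theta',th.round(1),'rad mm',(rad*1e3).round(1),'Ftool',F.round(1))
go(p,th-90)
E
python3 arc.py
```

```text
t 17.95 z 0.0831 post [0.4447 0.1167] theta 165.6 rad mm 87.6 Ftool [0.2 0.  0.3]
t 17.95 tcp [0.4476 0.1273 0.0831] yaw 74.51 x [-0.     0.001 -1.   ] F [ 0.3 -0.1 -0.2] op 0.04
 turn deg [-1.11 -0.01 -0.04] shift now [0. 0. 0.] shift after turn [0. 0. 0.]
```

Call:
arm_command --plan '[[[0,0.004,0.0001,2,0,0,0.04],[0,0.004,0.0001,2.7,0,0,0.04],[0,0.004,0.0001,2.7,0,0,0.04]]]'

```text
t: 18.2
tool_pos: [0.4535, 0.1403, 0.0853]
tool_rot: [0.322, 1.543, -0.318]
contact_force: [-0.8, -0.4, -0.8]
opening: 0.0403
```

```bash
python3 arc.py
python3 - <<'E'
from h import *
o=ctrl.get_obs();get_image('wrist')
for d in mark_of('wrist','handle_post')[:1]: P=w('wrist',d['at'],o);print(round(d['conf'],2),P.round(4))
E
```

```text
t 18.2 z 0.0853 post [0.4491 0.13  ] theta 156.5 rad mm 87.7 Ftool [ 0.8 -0.6 -0.6]
t 18.2 tcp [0.4535 0.1403 0.0853] yaw 66.63 x [ 0.004  0.001 -1.   ] F [-0.8 -0.4 -0.8] op 0.0403
 turn deg [ 0.16  0.17 -0.17] shift now [0. 0. 0.] shift after turn [0. 0. 0.]
0.87 [0.441  0.1083 0.0895]
```

Run:
```python
from h import *
I=get_image('wrist');save(I,'w8.png')
```

```text
(no output)
```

View pics/w8.png

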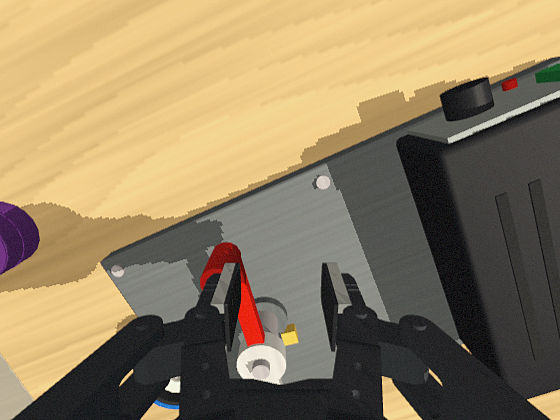

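The post (about (218,275)) sits to the left of the rear pad, unmoved, so the pad passed over its top. I check where the pad tips really are along the tool axis.

Run:
```python
from h import *
c=calibration('wrist');H=np.linalg.inv(np.array(c['hand_eye']))
for h in(0,.01,.02,.03,.04):
  for z in(-.011,.011):
    for y in (-.02,.02):
      q=H@[-h,y,z,1];print(h,z,y,(c['fx']*q[0]/q[2]+c['cx']).round(),(c['fy']*q[1]/q[2]+c['cy']).round(),end=' | ')
  print()
```

```text
0 -0.011 -0.02 245.0 241.0 | 0 -0.011 0.02 316.0 241.0 | 0 0.011 -0.02 246.0 276.0 | 0 0.011 0.02 315.0 276.0 | 
0.01 -0.011 -0.02 243.0 248.0 | 0.01 -0.011 0.02 318.0 248.0 | 0.01 0.011 -0.02 244.0 285.0 | 0.01 0.011 0.02 317.0 285.0 | 
0.02 -0.011 -0.02 240.0 257.0 | 0.02 -0.011 0.02 320.0 257.0 | 0.02 0.011 -0.02 242.0 295.0 | 0.02 0.011 0.02 319.0 295.0 | 
0.03 -0.011 -0.02 238.0 266.0 | 0.03 -0.011 0.02 323.0 266.0 | 0.03 0.011 -0.02 240.0 307.0 | 0.03 0.011 0.02 321.0 307.0 | 
0.04 -0.011 -0.02 235.0 277.0 | 0.04 -0.011 0.02 326.0 277.0 | 0.04 0.011 -0.02 237.0 319.0 | 0.04 0.011 0.02 324.0 319.0 |
```

The pad tips stand about 22 mm behind the nominal TCP at this opening, so they cleared the post. I raise, go back over the post and lower to TCP z of about .062.

Call:
arm_command --plan '[[[-0.015,0,0,0,0,0,0.04],[-0.01,0,0,0,0,0,0.04],[0,-0.011,0,-4.5,0,0,0.04],[0,-0.011,0,-4.5,0,0,0.04],[0,-0.011,0,-4.4,0,0,0.04],[0,0,0,0,0,0,0.04]]]'

```text
t: 18.85
tool_pos: [0.4433, 0.108, 0.1134]
tool_rot: [0.121, 1.561, -0.119]
contact_force: [1.0, 0.1, -0.8]
opening: 0.04
```

Run:
```python
from h import *
go((.443,.1093,.105),80)
```

```text
t 18.85 tcp [0.4433 0.108  0.1134] yaw 81.23 x [ 0.006  0.001 -1.   ] F [ 1.   0.1 -0.8] op 0.04
 turn deg [ 1.23  0.34 -0.12] shift now [ 8.4  1.2 -0.5] shift after turn [ 8.4  1.2 -0.5]
```

Call:
arm_command --plan '[[[0.004,0.001,0,1.2,0.2,-0.1,0.04],[0.009,0,0,0,0,0,0.04],[0.01,0,0,0,0,0,0.04],[0.01,0,0,0,0,0,0.04],[0.01,0,0,0,0,0,0.04],[0.005,0,0,0,0,0,0.04],[0,0,0,0,0,0,0.04]]]'

```text
t: 19.43
tool_pos: [0.4433, 0.1105, 0.0598]
tool_rot: [0.143, 1.565, -0.142]
contact_force: [0.7, 0.5, 0.3]
opening: 0.0403
```

```bash
python3 arc.py
python3 - <<'E'
from h import *
go((.443,.1093,.062),80)
E
```

```text
t 19.43 z 0.0598 post [0.4412 0.0995] theta 177.1 rad mm 88.4 Ftool [-0.3  0.6  0.6]
t 19.4333 tcp [0.4433 0.1105 0.0598] yaw 79.58 x [ 0.001  0.001 -1.   ] F [0.7 0.5 0.3] op 0.0403
 turn deg [-7.5   0.06 -0.04] shift now [0. 0. 0.] shift after turn [0. 0. 0.]
t 19.4333 tcp [0.4433 0.1105 0.0598] yaw 79.58 x [ 0.001  0.001 -1.   ] F [0.7 0.5 0.3] op 0.0403
 turn deg [-0.42  0.06 -0.05] shift now [-2.2 -1.2 -0. ] shift after turn [-2.2 -1.2 -0. ]
```

Good. I start pushing.

Call:
arm_command --plan '[[[-0.001,0.003,0,0,0,0,0.04],[-0.001,0.003,0,0,0,0,0.04],[0,0.003,0,0,0,0,0.04],[0,0.003,0,1,0,0,0.04]]]'

```text
t: 19.77
tool_pos: [0.4446, 0.1219, 0.0605]
tool_rot: [0.155, 1.567, -0.16]
contact_force: [-0.4, -5.9, -2.3]
opening: 0.0401
```

Call:
arm_command --plan '[[[0,0.004,0.0001,2.5,0,0,0.04],[0,0.004,0.0001,2.7,0,0,0.04],[0,0.004,0.0001,2.7,0,0,0.04]]]'

```text
t: 20.02
tool_pos: [0.4488, 0.1301, 0.0603]
tool_rot: [0.259, 1.551, -0.281]
contact_force: [0.8, -6.7, -2.1]
opening: 0.0402
```

```bash
python3 arc.py
```

```text
t 20.02 z 0.0603 post [0.445  0.1196] theta 163.7 rad mm 88.0 Ftool [ 2.2 -6.   3. ]
t 20.0167 tcp [0.4488 0.1301 0.0603] yaw 70.28 x [ 0.    -0.014 -1.   ] F [ 0.8 -6.7 -2.1] op 0.0402
 turn deg [-3.47  0.27  0.75] shift now [0. 0. 0.] shift after turn [0. 0. 0.]
```

Call:
arm_command --plan '[[[0,0.006,0.0002,1,0.1,0.4,0.04],[0,0.006,0.0002,2,0,0.2,0.04],[0,0.006,0.0002,3,0,0,0.04],[0,0.006,0.0002,3,0,0,0.04],[0,0.006,0.0002,3,0,0,0.04]]]'

```text
t: 20.43
tool_pos: [0.4611, 0.1512, 0.0601]
tool_rot: [0.425, 1.52, -0.46]
contact_force: [-0.7, -7.7, -1.2]
opening: 0.0401
```

```bash
python3 arc.py
```

```text
t 20.43 z 0.0601 post [0.4551 0.1419] theta 147.8 rad mm 87.9 Ftool [ 1.4 -6.8  3.5]
t 20.4333 tcp [0.4611 0.1512 0.0601] yaw 57.58 x [-0.001 -0.022 -1.   ] F [-0.7 -7.7 -1.2] op 0.0401
 turn deg [-0.19  0.63  1.12] shift now [0. 0. 0.] shift after turn [0. 0. 0.]
```

Call:
arm_command --plan '[[[0,0.006,0.0002,3.3,0.3,0.5,0.04],[0,0.006,0.0002,3.3,0.1,0.3,0.04],[0,0.006,0.0002,3.3,0.1,0.2,0.04],[0,0.006,0.0002,3.3,0,0.2,0.04],[0,0.006,0.0002,3.3,0,0.2,0.04],[0,0.006,0.0002,3.3,0,0.2,0.04],[0,0.006,0.0002,3.3,0,0.2,0.04],[0,0.006,0.0002,3.3,0,0.2,0.04]]]'

```text
t: 21.1
tool_pos: [0.4936, 0.1745, 0.0602]
tool_rot: [0.802, 1.395, -0.83]
contact_force: [-2.5, -6.4, 0.9]
opening: 0.0401
```

```bash
python3 arc.py
```

```text
t 21.1 z 0.0602 post [0.484 0.169] theta 121.6 rad mm 86.8 Ftool [-0.8 -5.4  4.3]
t 21.1 tcp [0.4936 0.1745 0.0602] yaw 29.83 x [ 0.005 -0.023 -1.   ] F [-2.5 -6.4  0.9] op 0.0401
 turn deg [-1.75  1.28  0.44] shift now [0. 0. 0.] shift after turn [0. 0. 0.]
```

Call:
arm_command --plan '[[[0,0.006,0.0002,2.5,0.3,0.2,0.04],[0,0.006,0.0002,3,0.2,0.2,0.04],[0,0.006,0.0002,3,0.2,0.2,0.04],[0,0.006,0.0002,3,0.2,0.2,0.04],[0,0.005,0.0002,3,0.2,0.2,0.04]]]'

```text
t: 21.52
tool_pos: [0.5158, 0.1812, 0.0602]
tool_rot: [1.009, 1.313, -1.03]
contact_force: [-3.8, -5.7, 2.8]
opening: 0.04
```

```bash
python3 arc.py
```

```text
t 21.52 z 0.0602 post [0.5052 0.1784] theta 106.2 rad mm 86.9 Ftool [-2.7 -5.1  4.6]
t 21.5167 tcp [0.5158 0.1812 0.0602] yaw 14.55 x [-0.003 -0.014 -1.   ] F [-3.8 -5.7  2.8] op 0.04
 turn deg [-1.69  0.7   0.37] shift now [0. 0. 0.] shift after turn [0. 0. 0.]
```

Call:
arm_command --plan '[[[0,0.003,0.0001,0.5,0.2,0.1,0.04],[0,0.003,0.0001,1,0.1,0.1,0.04],[0,0.003,0.0001,1,0.1,0.1,0.04]]]'

```text
t: 21.77
tool_pos: [0.5209, 0.1822, 0.0601]
tool_rot: [1.045, 1.302, -1.07]
contact_force: [-5.7, -2.7, 2.7]
opening: 0.0401
```

Call:
arm_command --plan '[[[0,0.003,0.0001,1.2,0.1,0.1,0.04],[0,0.003,0.0001,1.2,0.1,0.1,0.04]]]'

```text
t: 21.93
tool_pos: [0.5241, 0.1823, 0.06]
tool_rot: [1.076, 1.288, -1.106]
contact_force: [-6.0, -3.3, 2.9]
opening: 0.0402
```

```bash
python3 arc.py
```

```text
t 21.93 z 0.06 post [0.5132 0.1805] theta 100.8 rad mm 87.0 Ftool [-2.7 -6.5  2.3]
t 21.9333 tcp [0.5241 0.1823 0.06  ] yaw 9.21 x [-0.017 -0.01  -1.   ] F [-6.  -3.3  2.9] op 0.0402
 turn deg [-1.58  0.38  1.04] shift now [0. 0. 0.] shift after turn [0. 0. 0.]
```

Call:
arm_command --plan '[[[0,0.003,0.0001,0.5,0.1,0.4,0.04],[0,0.003,0.0001,1,0.1,0.3,0.04],[0,0.003,0.0001,1,0.1,0.3,0.04]]]'

```text
t: 22.18
tool_pos: [0.5292, 0.1826, 0.0601]
tool_rot: [1.115, 1.266, -1.136]
contact_force: [-5.9, -3.1, 1.7]
opening: 0.0401
```

Call:
arm_command --plan '[[[0,0.003,0.0001,1.1,0.1,0.2,0.04],[0,0.003,0.0001,1.1,0.1,0.2,0.04]]]'

```text
t: 22.35
tool_pos: [0.5322, 0.1825, 0.06]
tool_rot: [1.145, 1.249, -1.167]
contact_force: [-6.2, -2.5, 2.8]
opening: 0.0398
```

```bash
python3 arc.py
```

```text
t 22.35 z 0.06 post [0.5214 0.1817] theta 95.4 rad mm 87.1 Ftool [-2.7 -6.5  2.1]
t 22.35 tcp [0.5322 0.1825 0.06  ] yaw 4.19 x [-0.013 -0.005 -1.   ] F [-6.2 -2.5  2.8] op 0.0398
 turn deg [-1.18  0.24  0.78] shift now [0. 0. 0.] shift after turn [0. 0. 0.]
```

Call:
arm_command --plan '[[[0,0.003,0.0001,0.6,0.1,0.3,0.04],[0,0.003,0.0001,1,0.1,0.3,0.04]]]'

```text
t: 22.52
tool_pos: [0.5354, 0.1825, 0.06]
tool_rot: [1.17, 1.235, -1.187]
contact_force: [-6.0, -3.0, 2.7]
opening: 0.0399
```

Call:
arm_command --plan '[[[0,0.003,0.0001,1,0.1,0.2,0.04],[0,0.003,0.0001,1.1,0.1,0.2,0.04]]]'

```text
t: 22.68
tool_pos: [0.5383, 0.1822, 0.06]
tool_rot: [1.198, 1.219, -1.217]
contact_force: [-5.5, -3.4, 3.0]
opening: 0.04
```

Call:
arm_command --plan '[[[0,0.003,0.0001,1,0.1,0.2,0.04],[0,0.003,0.0001,1.1,0.1,0.2,0.04]]]'

```text
t: 22.85
tool_pos: [0.5413, 0.1817, 0.06]
tool_rot: [1.227, 1.201, -1.246]
contact_force: [-5.2, -2.0, 3.1]
opening: 0.0399
```

```bash
python3 arc.py
```

```text
t 22.85 z 0.06 post [0.5303 0.1821] theta 89.4 rad mm 87.1 Ftool [-3.1 -5.2  2.2]
t 22.85 tcp [0.5413 0.1817 0.06  ] yaw -2.0 x [-0.014 -0.002 -1.   ] F [-5.2 -2.   3.1] op 0.0399
 turn deg [-1.44  0.11  0.79] shift now [0. 0. 0.] shift after turn [0. 0. 0.]
```

Call:
arm_command --plan '[[[0,0.003,0.0001,0.6,0.1,0.3,0.04],[0,0.003,0.0001,1,0.1,0.3,0.04]]]'

```text
t: 23.02
tool_pos: [0.5443, 0.1814, 0.06]
tool_rot: [1.251, 1.186, -1.266]
contact_force: [-5.0, -2.8, 3.1]
opening: 0.0399
```

Call:
arm_command --plan '[[[0,0.003,0.0001,0.8,0.1,0.2,0.04],[0,0.003,0.0001,1,0.1,0.2,0.04]]]'

```text
t: 23.18
tool_pos: [0.5471, 0.1809, 0.06]
tool_rot: [1.275, 1.171, -1.291]
contact_force: [-6.5, -2.1, 2.3]
opening: 0.0402
```

```bash
python3 arc.py
```

```text
t 23.18 z 0.06 post [0.536 0.182] theta 85.7 rad mm 87.2 Ftool [-2.2 -6.3  2.7]
t 23.1833 tcp [0.5471 0.1809 0.06  ] yaw -5.64 x [-0.013  0.001 -1.   ] F [-6.5 -2.1  2.3] op 0.0402
 turn deg [-1.36  0.01  0.75] shift now [0. 0. 0.] shift after turn [0. 0. 0.]
```

Call:
arm_command --plan '[[[0,0.003,0.0001,0.6,0.1,0.3,0.04],[0,0.003,0.0001,0.9,0.1,0.3,0.04]]]'

```text
t: 23.35
tool_pos: [0.5499, 0.1804, 0.06]
tool_rot: [1.298, 1.156, -1.31]
contact_force: [-6.1, -2.9, 3.7]
opening: 0.0404
```

Call:
arm_command --plan '[[[0,0.003,0.0001,0.6,0.1,0.2,0.04],[0,0.003,0.0001,0.8,0.1,0.2,0.04]]]'

```text
t: 23.52
tool_pos: [0.551, 0.1798, 0.0598]
tool_rot: [1.315, 1.147, -1.333]
contact_force: [-12.7, -1.1, 7.2]
opening: 0.04
```

```bash
python3 arc.py
```

```text
t 23.52 z 0.0598 post [0.5401 0.1815] theta 83.0 rad mm 87.2 Ftool [ -7.  -12.5   3. ]
t 23.5167 tcp [0.551  0.1798 0.0598] yaw -8.77 x [-0.016  0.003 -1.   ] F [-12.7  -1.1   7.2] op 0.04
 turn deg [-1.76 -0.05  0.96] shift now [0. 0. 0.] shift after turn [0. 0. 0.]
```

Stop felt at about 83° on my arc: force doubled and motion stalled. I step up carefully.

Call:
arm_command --plan '[[[0,0.003,0,0,0,0,0.04],[0,0.0032,0,0,0,0,0.04]]]'

```text
t: 23.68
tool_pos: [0.5502, 0.1798, 0.0594]
tool_rot: [1.305, 1.158, -1.348]
contact_force: [-13.0, 0.3, 6.8]
opening: 0.0396
```

```bash
python3 arc.py
```

```text
t 23.68 z 0.0594 post [0.5396 0.1815] theta 83.4 rad mm 87.1 Ftool [ -6.3 -13.1   1.8]
t 23.6833 tcp [0.5502 0.1798 0.0594] yaw -8.83 x [-0.035  0.002 -0.999] F [-13.    0.3   6.8] op 0.0396
 turn deg [-2.18  0.13  1.99] shift now [0. 0. 0.] shift after turn [0. 0. 0.]
```

Call:
arm_command --plan '[[[0,0.0037,0,0,0,0.5,0.04],[0,0.004,0,0,0,0.5,0.04]]]'

```text
t: 23.85
tool_pos: [0.5502, 0.1797, 0.0592]
tool_rot: [1.301, 1.157, -1.353]
contact_force: [-16.3, -1.2, 9.5]
opening: 0.0398
```

Call:
arm_command --plan '[[[0,0.0042,0,0,0,0.5,0.04]]]'

```text
t: 23.93
tool_pos: [0.5501, 0.1796, 0.0592]
tool_rot: [1.298, 1.158, -1.356]
contact_force: [-15.6, -1.2, 10.3]
opening: 0.0401
```

```bash
python3 arc.py
```

```text
t 23.93 z 0.0592 post [0.5392 0.1813] theta 83.6 rad mm 86.9 Ftool [ -9.7 -15.7   3.6]
t 23.9333 tcp [0.5501 0.1796 0.0592] yaw -8.86 x [-0.041 -0.003 -0.999] F [-15.6  -1.2  10.3] op 0.0401
 turn deg [-2.46  0.48  2.3 ] shift now [0. 0. 0.] shift after turn [0. 0. 0.]
```

Call:
arm_command --plan '[[[-0.0008,0.0043,0,0,0,0.4,0.04],[-0.0008,0.0044,0,0,0,0.4,0.04]]]'

```text
t: 24.1
tool_pos: [0.5497, 0.1794, 0.0592]
tool_rot: [1.291, 1.161, -1.364]
contact_force: [-12.4, 0.5, 5.1]
opening: 0.0401
```

Call:
arm_command --plan '[[[-0.0008,0.0045,0,0,0,0.4,0.04],[-0.0008,0.0045,0,0,0,0.4,0.04]]]'

```text
t: 24.27
tool_pos: [0.5493, 0.1793, 0.0589]
tool_rot: [1.283, 1.165, -1.373]
contact_force: [-13.3, -1.5, 7.3]
opening: 0.04
```

Call:
arm_command --plan '[[[0,0.005,0,0,0,0.6,0.04],[0,0.005,0,0,0,0.6,0.04]]]'

```text
t: 24.43
tool_pos: [0.5492, 0.1792, 0.0587]
tool_rot: [1.277, 1.166, -1.38]
contact_force: [-18.3, -0.9, 12.8]
opening: 0.0399
```

```bash
python3 arc.py
```

```text
t 24.43 z 0.0587 post [0.5384 0.1809] theta 84.1 rad mm 86.3 Ftool [-11.5 -18.7   3.9]
t 24.4333 tcp [0.5492 0.1792 0.0587] yaw -8.89 x [-0.066 -0.013 -0.998] F [-18.3  -0.9  12.8] op 0.0399
 turn deg [-2.92  1.25  3.63] shift now [0. 0. 0.] shift after turn [0. 0. 0.]
```

Call:
arm_command --plan '[[[-0.0002,0.0048,0,0,0,0.6,0.04],[-0.0002,0.0048,0,0,0,0.6,0.04],[-0.0002,0.0048,0,0,0,0.6,0.04]]]'

```text
t: 24.68
tool_pos: [0.5488, 0.1789, 0.0586]
tool_rot: [1.268, 1.165, -1.387]
contact_force: [-16.4, -1.0, 11.0]
opening: 0.0402
```

Call:
arm_command --plan '[[[-0.0002,0.0048,0,0,0,0.6,0.04],[-0.0002,0.0048,0,0,0,0.6,0.04],[-0.0002,0.0048,0,0,0,0.6,0.04],[-0.0002,0.0048,0,0,0,0.6,0.04]]]'

```text
t: 25.02
tool_pos: [0.5484, 0.1785, 0.0584]
tool_rot: [1.256, 1.164, -1.397]
contact_force: [-17.0, -0.6, 10.0]
opening: 0.04
```

Call:
arm_command --plan '[[[-0.0002,0.0048,0,0,0,0.6,0.04],[-0.0002,0.0048,0,0,0,0.6,0.04],[-0.0002,0.0048,0,0,0,0.6,0.04]]]'

```text
t: 25.27
tool_pos: [0.5482, 0.1782, 0.0583]
tool_rot: [1.247, 1.163, -1.404]
contact_force: [-15.1, -0.5, 9.9]
opening: 0.0402
```

```bash
python3 arc.py
```

```text
t 25.27 z 0.0583 post [0.5373 0.1799] theta 84.8 rad mm 85.2 Ftool [ -8.6 -15.6   3.2]
t 25.2667 tcp [0.5482 0.1782 0.0583] yaw -8.85 x [-0.087 -0.036 -0.996] F [-15.1  -0.5   9.9] op 0.0402
 turn deg [-3.5   2.68  4.71] shift now [0. 0. 0.] shift after turn [0. 0. 0.]
```

Held for over 0.8 s at 15–18 N. I back off between the jaws, right the tool and rise.

Call:
arm_command --plan '[[[0,-0.004,0,0,0,0,0.04],[0,-0.002,0,0,1.3,2.3,0.04],[0,-0.002,0,0,1.3,2.3,0.04],[0,0,0,0,0,0,0.04]]]'

```text
t: 25.6
tool_pos: [0.5405, 0.1822, 0.0606]
tool_rot: [1.322, 1.13, -1.319]
contact_force: [-0.4, -1.2, -0.0]
opening: 0.04
```

```bash
python3 arc.py
```

```text
t 25.6 z 0.0606 post [0.5296 0.1839] theta 89.9 rad mm 88.9 Ftool [ 0.  -0.3  1.2]
t 25.6 tcp [0.5405 0.1822 0.0606] yaw -8.78 x [ 0.003 -0.001 -1.   ] F [-0.4 -1.2 -0. ] op 0.04
 turn deg [-8.7   0.04 -0.19] shift now [0. 0. 0.] shift after turn [0. 0. 0.]
```

Call:
arm_command --plan '[[[-0.006,0,0,0,0,0,0.04],[-0.012,0,0,0,0,0,0.04],[-0.015,0,0,0,0,0,0.04],[-0.02,0,0,0,0,0,0.04],[-0.025,0,0,0,0,0,0.04],[-0.025,0,0,0,0,0,0.04],[-0.025,0,0,0,0,0,0.04],[-0.02,0,0,0,0,0,0.04],[-0.01,0,0,0,0,0,0.04],[0,0,0,0,0,0,0.04]]]'

```text
t: 26.43
tool_pos: [0.5451, 0.1842, 0.2381]
tool_rot: [1.327, 1.126, -1.316]
contact_force: [-0.0, 0.8, 0.7]
opening: 0.0398
```

Run:
```python
from fit import *
go((.5303,.0215,.032),0)
o=ctrl.get_obs();I=get_image('wrist')
for cam in('wrist','side','top'):
  if cam!='wrist': J=get_image(cam)
  if cam=='side': S=J
  for th in ['pivot','handle_post','keeper_tip','wheel_blue']:
    for d in mark_of(cam,th)[:1]: P=w(cam,d['at'],o);print(cam,th,round(d['conf'],2),P.round(4))
a=cv2.resize(S[120:300,180:350],None,fx=2.3,fy=2.3,interpolation=cv2.INTER_CUBIC)
b=cv2.resize(I,None,fx=.7,fy=.7);c=np.zeros((a.shape[0],a.shape[1]+b.shape[1],3),np.uint8);c[:,:a.shape[1]]=a;c[:b.shape[0],a.shape[1]:]=b
print(c.shape);save(c,'w9.png')
```

```text
t 26.4333 tcp [0.5451 0.1842 0.2381] yaw -8.92 x [ 0.009 -0.    -1.   ] F [-0.   0.8  0.7] op 0.0398
 turn deg [-8.92 -0.03 -0.49] shift now [206.    8.9 163.3] shift after turn [206.1 -14.8 162.7]
wrist pivot 0.65 [0.5241 0.0987 0.0898]
wrist handle_post 0.66 [0.5372 0.179  0.0924]
wrist keeper_tip 0.72 [0.5198 0.0198 0.0686]
wrist wheel_blue 0.67 [0.5294 0.0203 0.0229]
side pivot 0.78 [0.5318 0.0913 0.0887]
side handle_post 0.5 [0.5424 0.176  0.0888]
side keeper_tip 0.5 [0.5158 0.0184 0.0678]
side wheel_blue 0.82 [0.5361 0.0178 0.0271]
top pivot 0.8 [0.5283 0.0981 0.0892]
top handle_post 0.98 [0.5395 0.1827 0.0936]
top keeper_tip 0.84 [0.5189 0.0164 0.0731]
top wheel_blue 0.95 [0.5321 0.0217 0.0282]
(414, 783, 3)
```

View pics/w9.png

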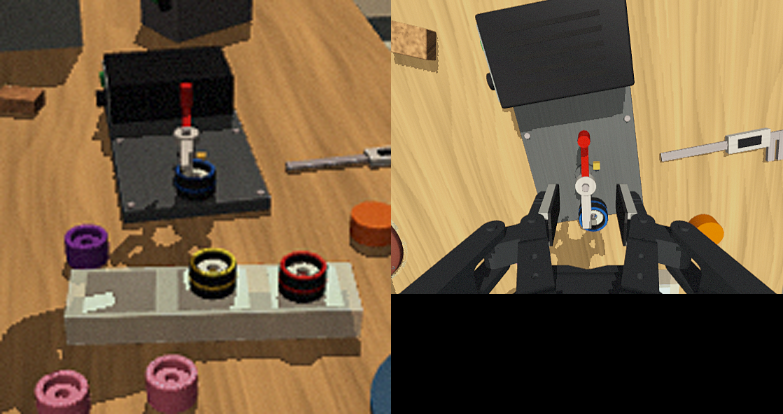

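The keeper finger lies over the seated blue wheel, the post stands at its final place, the other wheels are unmoved and the gripper is clear. I hand the job in.

```bash
python3 -c "
from station import finish_job;print(finish_job())"
```

```text
the job is handed in; nothing more can be done
None
```

The blue wheel is on the axle with the keeper swung over it and left there. The job was handed in at about 26.6 s of the 64 s allowed.

**Wheel:** I lowered it over the axle until the force rose to about 9 N at the seated height, then let go. The last camera readings put its underside at 23–28 mm, against the flange at 26 mm. The keeper passed over it without a snag.

**Handle:** I pushed the red post clockwise through about 87° at about 6 N until the stop was felt. I held it there at 15–18 N horizontally for more than 0.8 s. The highest total force I read was 22.3 N, including an upward rubbing part of up to about 13 N. I then backed off and rose clear. The last pictures show the keeper about 9° past the axle, over the wheel, with the other wheels and tools as they were.

**What went wrong on the way:**
- The first grip on the wheel missed near its top, so I regripped lower.
- The first push passed over the post without touching it, because the open finger tips sit about 22 mm behind the stated tool point. I raised the arm and repeated it lower.
- The wrist camera and the networks disagreed by 2–3 mm on where the wheel sat in the grip. I used the camera's ring fit, and the wheel went on freely.
- While pressing on the stop the tool tilted about 5°, and the force wavered between 12 and 18 N before settling.

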